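# Refill the sharpener feeder and close it up

## Task

Refill the pencil packing machine's accessory feeder: pull its drawer open, put every metal sharpener lying on the bench into it and slide the drawer fully shut. Then slide the cover plate flat along the bench, out from under the shelf of the low stand until it is clear, pick it up by its handle, tip the end farther from the handle in under the lip on top of the feeder and lower it flat into its pocket, flush with the rims. Leave the other things on the bench where they are.

Things in the scene. Friction and masses are not known exactly. Their poses are not given: they have to be found in the camera images.
- feeder: Fixed grey accessory feeder, 140 (x) x 210 (y) x 86 mm high; origin at the centre of its underside, z up. Its drawer opens towards its own -x (roughly to the robot). In its top is a roller bay, the pocket for the cover (see bay_floor, lip_edge). The seated cover has its plate centred over this origin.
- bay_floor (a point): Centre of the pocket's floor on the feeder, 65 mm above the bench; axes as the feeder's. The pocket is 87 mm in x and 125 mm in y. Rims 8 mm high (tops 73 mm above the bench) bound it at -x, +x (26 mm wide) and +y (42 mm wide); at -y stands a steel end wall, y = -62.5 mm, with the lip.
- lip_edge (a point): Middle of the lower edge of the steel lip at the pocket's -y end; axes as the feeder's. The lip overhangs the pocket by 12 mm and spans the feeder's whole x width; its underside is 14 mm above the pocket floor (79 mm above the bench), its top 7 mm higher. The pocket's end wall lies 12 mm to -y of this point.
- drawer (a joint): How far the feeder's drawer is open, in m: 0 shut, 0.1 fully open; shut or a little open (up to 0.03) at the start. Slides with about 1.5 N friction and stays where it is left.
- drawer_in (a point): Centre of the drawer's inner floor, 8 mm above the bench, moves with the drawer; axes as the feeder's. The inside is 112 mm in x, 175 mm in y, walls 34 mm high (front panel 39 mm). Things up to 42 mm high pass under the deck. With the drawer open by J, it is uncovered from above from its front (x = -56 mm) to x = J - 58 mm.
- drawer_fin (a point): Centre of the drawer's handle, a black upright fin in the middle of the drawer's front: 12 mm thick in y, 12 to 46 mm above the bench, standing out 21 mm from the front panel (12 mm thick, top 47 mm above the bench). Axes as the feeder's.
- cover_mid (a point): Middle of the loose cover's plate, half-way through it: aluminium, 120 (x) x 80 (y) x 8 mm, about 0.24 kg, with a black bar handle on top, 20 mm off-centre to -x. Its +x end, farther from the handle, goes under the lip (seated, its +x points along the feeder's -y). z up. At the start the +x end lies 26 to 34 mm under the stand's shelf.
- cover_handle (a point): Centre of the cover's upright bar handle: 14 mm thick (x), 50 mm long (y), 32 mm high; this point is 16 mm above the plate's top face, 20 mm above and 20 mm to -x of cover_mid; axes as cover_mid.
- cover: The cover again (see cover_mid): origin at the centre of the plate's underside, same axes.
- stand: Fixed low stand: a grey shelf 100 (x) x 190 (y) mm, underside 12 mm and top 20 mm above the bench, a pencil tray on it (set back 28 mm, top 38 mm above the bench). Origin on the bench under the middle of the shelf's front edge; the shelf extends to +x, the open front faces -x (roughly to the robot). Feet 18 mm wide at both sides leave 154 mm between them.
- sharpener1_mid (a point): Centre of a metal two-hole pencil sharpener, a steel block 36 (x) x 24 (y) x 20 (z) mm, 60 g, lying loose on the bench; may be absent.
- sharpener2_mid (a point): Centre of a metal two-hole pencil sharpener, a steel block 36 (x) x 24 (y) x 20 (z) mm, 60 g, lying loose on the bench; may be absent.
- sharpener3_mid (a point): Centre of a metal two-hole pencil sharpener, a steel block 36 (x) x 24 (y) x 20 (z) mm, 60 g, lying loose on the bench; may be absent.
- sharpener4_mid (a point): Centre of a metal two-hole pencil sharpener, a steel block 36 (x) x 24 (y) x 20 (z) mm, 60 g, lying loose on the bench; may be absent.
- sharpener5_mid (a point): Centre of a metal two-hole pencil sharpener, a steel block 36 (x) x 24 (y) x 20 (z) mm, 60 g, lying loose on the bench; may be absent.
- eraser: A white eraser in a card sleeve, 52 x 20 x 12 mm, lying among the sharpeners; leave alone. Origin at the centre of its underside.
- tin: An open tin cup, 76 mm across, 100 mm high, at the far left; leave alone. Origin at the centre of its underside.
- tape_gun: A yellow hand tape dispenser, 100 x 30 x 72 mm; leave alone. Origin at the centre of its underside.
- tape_roll: A roll of tape, 76 mm across, 18 mm high; leave alone. Origin at the centre of its underside.
- pencil_a: A pencil, 170 mm long, lying on the bench; leave alone. Origin at the centre of its underside.
- pencil_b: A pencil, 170 mm long, lying on the bench; leave alone. Origin at the centre of its underside.
- glue_block: A blue block 70 x 45 x 30 mm; leave alone. Origin at the centre of its underside.

How it is judged:
On the way, in this order (a step that is already met when the one before it is completed fails the run):
1. every sharpener is in the drawer and the drawer is shut (x of sharpener1_mid in the frame of drawer_in between -0.056 and 0.056 m and y of sharpener1_mid in the frame of drawer_in between -0.087 and 0.087 m and z of sharpener1_mid in the frame of drawer_in between 0 and 0.034 m and x of sharpener2_mid in the frame of drawer_in between -0.056 and 0.056 m and y of sharpener2_mid in the frame of drawer_in between -0.087 and 0.087 m and z of sharpener2_mid in the frame of drawer_in between 0 and 0.034 m and x of sharpener3_mid in the frame of drawer_in between -0.056 and 0.056 m and y of sharpener3_mid in the frame of drawer_in between -0.087 and 0.087 m and z of sharpener3_mid in the frame of drawer_in between 0 and 0.034 m and x of sharpener4_mid in the frame of drawer_in between -0.056 and 0.056 m and y of sharpener4_mid in the frame of drawer_in between -0.087 and 0.087 m and z of sharpener4_mid in the frame of drawer_in between 0 and 0.034 m and x of sharpener5_mid in the frame of drawer_in between -0.056 and 0.056 m and y of sharpener5_mid in the frame of drawer_in between -0.087 and 0.087 m and z of sharpener5_mid in the frame of drawer_in between 0 and 0.034 m and value of joint drawer below 0.005 m), for 0.2 s.
2. the cover has been slid clear of the stand's shelf, still flat on the bench (x of cover_mid in the frame of stand below -0.06 m and height (world z) of cover_mid below 0.014 m and angle between cover_mid's own z axis and vertical below 0.12 rad), for 0.05 s.
3. the cover lies flat in its pocket with its plain end under the lip (x of cover_mid in the frame of feeder between -0.006 and 0.006 m and y of cover_mid in the frame of feeder between -0.02 and 0.005 m and z of cover_mid in the frame of feeder between 0.066 and 0.0715 m and angle between cover_mid's own z axis and vertical below 0.03 rad and z of cover_handle in the frame of feeder below 0.095 m and y of cover_handle in the frame of feeder above 0.01 m), for 0.2 s.
At the end, for the whole second after the job is handed in: Every sharpener on the bench is inside the drawer, the drawer is shut to within 5 mm, and the cover lies at rest flat on the floor of its pocket (within 2.5 mm in height and 0.03 rad), its plain end under the lip and its handle away from the lip (all of step 1 and all of step 3 and linear speed of cover below 0.02 m/s); the robot touches nothing.
It fails at once if a bystander (eraser, tin, tape dispenser, tape roll, pencil, blue block) is moved by more than 5 cm (distance of any of eraser, tin, tape_gun, tape_roll, pencil_a, pencil_b, glue_block from where it was at the start of the episode above 0.05 m).
Of sharpener1, sharpener2, sharpener3, sharpener4, sharpener5 only 3 to 5 are there at a start; the rules pass over those that are not, and their reading is None.
At some moment in a run one of sharpener1, sharpener2, sharpener3, sharpener4, sharpener5 may be knocked a few centimetres aside while the robot is not near it.
Once in a run the grip may slacken for a moment while it holds something.
It also fails if it takes over 210 s, if anything falls off the work surface, if the arm or the gripper's body presses on something with over 40 N, if the wrist force passes 120 N, or if a joint passes its speed limit or range.

## Robot

A 7-joint arm with a two-finger parallel gripper is mounted at the origin on the work surface. World frame = base frame: x ahead of the robot, y to its left, z up, the work surface at z = 0. Lengths are in m, angles in rad, forces in N, time in s.
With the tool pointing down it reaches from about 0.425 to 1.025 m from the base axis. Payload 9.4 kg.
Tool frame: the origin (TCP) lies at the very end of the fingers, on their centre line; the grasp point (between the pads) lies 19 mm behind it; z points along the fingers, y is the line along which they close (so a half turn about z gives the same grasp; the last joint's range is limited). The gripper opens to 85 mm and grips with 20 to 120 N. Pads are 22 mm wide; open, the fingers measure 114 mm over their backs; the gripper's body (76 mm by 85 mm) begins 54 mm behind the grasp point. The pads swing forward as they close: fully open they stand 13 mm farther back than shut.
Start: joints at [1.208, 0.599, -0.003, 1.599, 0.002, 0.943, -0.08], TCP at [0.204, -0.696, 0.231] pointing down, gripper open.
Joint ranges: [-2.57, 2.57], [-0.35, 1.97], [-1.29, 1.29], [0.11, 2.56], [-1.05, 4.19], [0.11, 1.86], [-2.63, 2.63]. Speed limits (rad/s): [2.22, 2.22, 3.01, 3.01, 3.14, 3.14, 3.14].

## Interface

Orientations are given as a unit quaternion [x, y, z, w].
In Python, from workcell import sensors, get_image, sign_off gives the robot as it stands. The module is installed in compiled form; this text tells all that it offers.
- The arm moves only by the shell command python3 -m pendant 'ROWS' [FORCE]. ROWS is JSON, a list of rows, each a list of 3 entries, a list of its own where there are three numbers: the turn, a rotation vector about the world's x, y, z in degrees, then the shift along the world's x, y, z in cm, then the opening, from -1 (shut) to 1 (fully open), so that 0 is half open. A call has 1 to 8 rows; each row is the pose to reach, as a shift and turn from the pose commanded when the call began; what a row does not reach only later rows make up. A row lasts 1/10 s, in which the tool goes at most 50 mm and 8.59 degrees, less where a joint would pass 70% of its speed; a pose out of reach is approached as far as the arm can. A call with a gripper value outside its range is refused whole. The fingers move at their own pace and stop on an object; FORCE is the grip in N (left out, the last holds). Time passes only in rows, so rows that repeat a pose let the fingers close. It gives the time, the measured TCP pose, the force, the opening and the grip force at its end, in the units of the state.
- sensors.observe(): the state, without advancing time (a new reading comes with each control period).
- get_image(name): name is "scene" or "top"; returns a dict with "img" (480x640x3 uint8, blue, green, red), "fx", "fy", "cx", "cy" (pixels), "k1" (the pictures are not rectified: a ray, as slopes to the right and down, at radius r is drawn at 1 + k1 r^2 times it, then the intrinsics apply), "extrinsics" (4x4, takes a point from camera to world coordinates). Camera axes: x right, y down, z forward; pixel columns grow to the right and rows downward; lengths in m; the calibration is good to about 2 mm. A picture is of the moment at which its call begins. There is no depth.
- sign_off(): hands the job in; it is judged then, once.
The state is a dict: "time": time; "joints": joint angles; "joint_vel": joint speeds; "joint_torque": joint torques, N m; "ee_pos": TCP position; "ee_rot": TCP orientation; "wrist_force": force on the tool from outside, world axes, zero at the start; "moment": the same for the moment, N m; "gripper_width": finger opening in m; "grip_force": force on a finger pad.
Only numpy, scipy, OpenCV 4.12 (cv2) and the standard library are available. Lean on these libraries where they do the work, as an engineer would, in place of code of your own. Each camera call takes 0.05 s, during which the arm holds its last target. There are 200 camera calls.

## Working session

There is one attempt and no reset: what is moved stays moved. The work goes in short steps, Python scripts to look and compute and a shell command to move; the robot and the scene stay as the last step left them, time stands still between calls to the robot, and variables do not carry over. Pictures are saved under pics/ and viewed, at most 14 in all, crops included, and the job is handed in when it is done.

```bash
mkdir -p pics; cat > h.py <<'E'
import numpy as np, cv2, json
from workcell import sensors, get_image, sign_off
def grab(n,fn=None):
    d=get_image(n)
    if fn: cv2.imwrite('pics/'+fn,d['img'])
    np.save(f'/tmp/{n}.npy',d,allow_pickle=True); return d
def load(n): return np.load(f'/tmp/{n}.npy',allow_pickle=True).item()
def K(d): return np.array([[d['fx'],0,d['cx']],[0,d['fy'],d['cy']],[0,0,1.]])
# drawn = ray*(1+k1 r^2) is OpenCV's model
def world(d,px,z):
    px=np.array(px,float).reshape(-1,1,2)
    u=cv2.undistortPoints(px,K(d),np.array([d['k1'],0,0,0,0.]))[:,0]
    T=np.array(d['extrinsics']); r=np.c_[u,np.ones(len(u))]@T[:3,:3].T
    o=T[:3,3]; return o+r*((z-o[2])/r[:,2])[:,None]
def pix(d,P):
    T=np.linalg.inv(np.array(d['extrinsics'])); P=np.array(P,float).reshape(-1,3)
    return cv2.projectPoints(P,cv2.Rodrigues(T[:3,:3])[0],T[:3,3],K(d),np.array([d['k1'],0,0,0,0.]))[0][:,0]
E
python3 - <<'E'
from h import *
for n in('top','scene'):
    d=grab(n,n+'0.png'); print(n,d['fx'],d['k1'],np.round(d['extrinsics'],3).tolist())
s=sensors.observe(); print(s)
E
```

```text
top 523.712872275624 0.02059394168216424 [[0.023, -0.986, 0.163, 0.331], [-1.0, -0.023, 0.002, 0.047], [0.002, -0.163, -0.987, 1.401], [0.0, 0.0, 0.0, 1.0]]
scene 554.113494544159 0.051977797443767876 [[0.678, 0.576, -0.456, 1.123], [0.735, -0.522, 0.433, -0.508], [0.011, -0.629, -0.777, 1.088], [0.0, 0.0, 0.0, 1.0]]
{'time': 0.1, 'joints': array([ 1.20828508,  0.6000584 , -0.00256529,  1.6000547 ,  0.00179333,
        0.94286897, -0.07981878]), 'joint_vel': array([-6.38712760e-04,  7.99711392e-06, -1.00707791e-03, -2.58211804e-03,
        3.22093886e-04, -5.86027691e-04, -6.53328860e-04]), 'joint_torque': array([ 4.41907468e-03, -7.77992320e+01,  1.57037593e+00, -2.58624548e+01,
        1.27092964e-02,  5.49721750e-03,  6.96764732e-05]), 'ee_pos': array([ 0.20428968, -0.69518979,  0.23049166]), 'ee_rot': array([ 9.89802280e-01,  1.42446358e-01, -1.53795741e-04, -6.76292911e-04]), 'wrist_force': array([ 0.06343341,  1.14028363, -0.58587919]), 'moment': array([ 0.00362802, -0.02560819, -0.03000314]), 'grip_force': 0.0, 'gripper_width': 0.08564919501815535}
```

View pics/top0.png

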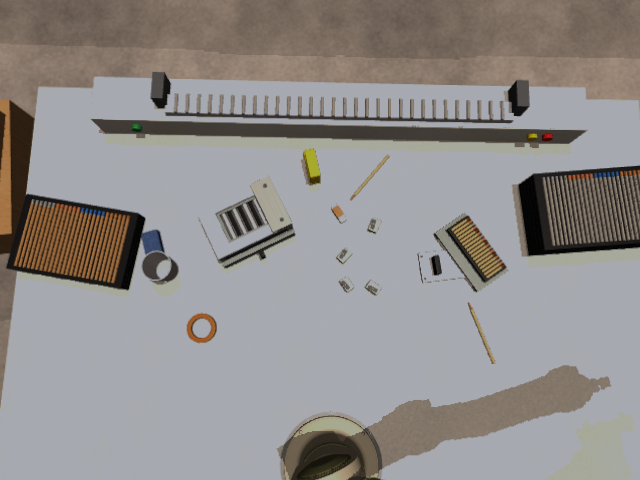

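View pics/scene0.png

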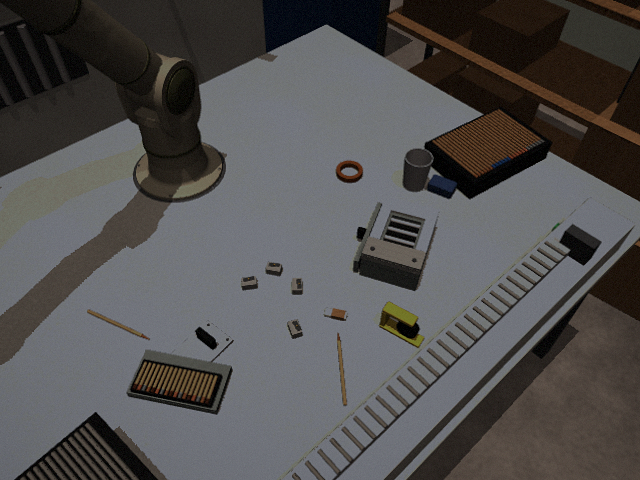

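```bash
python3 - <<'E'
from h import *
d=load('top');im=d['img']
def crop(x0,y0,x1,y1,s,fn):
    cv2.imwrite('pics/'+fn,cv2.resize(im[y0:y1,x0:x1],None,fx=s,fy=s,interpolation=cv2.INTER_CUBIC))
crop(195,172,305,272,6,'feeder.png'); crop(330,205,520,300,4.2,'right.png')
# handle & fin dark blobs
g=im.max(2)
for nm,(x0,y0,x1,y1) in dict(handle=(425,250,450,282),fin=(250,246,275,264)).items():
    m=(g[y0:y1,x0:x1]<60).astype(np.uint8)
    cs,_=cv2.findContours(m,cv2.RETR_EXTERNAL,cv2.CHAIN_APPROX_NONE)
    for c in cs:
        if cv2.contourArea(c)>8: print(nm,cv2.minAreaRect(c+np.array([x0,y0])))
# sharpeners: edge against bench
for (x,y) in [(374,226),(344,255),(346,284),(373,287)]:
    x0,y0=x-14,y-14; p=im[y0:y+14,x0:x+14].astype(int)
    bg=np.median(np.vstack([p[0],p[-1]]),0)
    m=(np.abs(p-bg).sum(2)>45).astype(np.uint8)
    c=max(cv2.findContours(m,cv2.RETR_EXTERNAL,cv2.CHAIN_APPROX_NONE)[0],key=cv2.contourArea)
    print(x,y,bg,cv2.minAreaRect(c+np.array([x0,y0])))
E
```

```text
handle ((435.9729919433594, 264.8377990722656), (18.08388900756836, 7.562353610992432), 80.53767395019531)
fin ((261.5000305175781, 253.50001525878906), (9.391486167907715, 21.913467407226562), 63.43495178222656)
374 226 [177. 169. 167.] ((373.6000061035156, 225.2000274658203), (10.75174331665039, 15.811387062072754), 18.43494987487793)
344 255 [177. 169. 167.] ((343.4000244140625, 255.70001220703125), (10.84652328491211, 15.293598175048828), 40.601295471191406)
346 284 [177. 169. 167.] ((344.4975280761719, 285.7252502441406), (16.042022705078125, 8.79496955871582), 39.289405822753906)
373 287 [177. 169. 167.] ((372.0000305175781, 288.0000305175781), (15.55634880065918, 9.899494171142578), 45.0)
```

View pics/feeder.png

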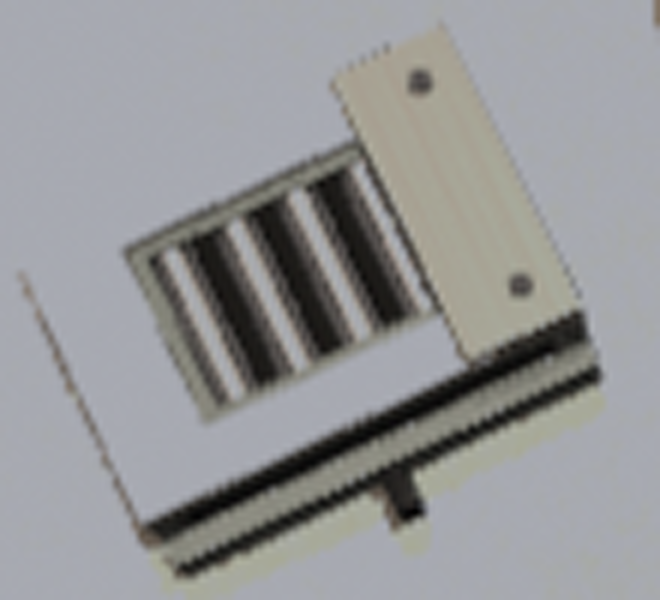

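View pics/right.png

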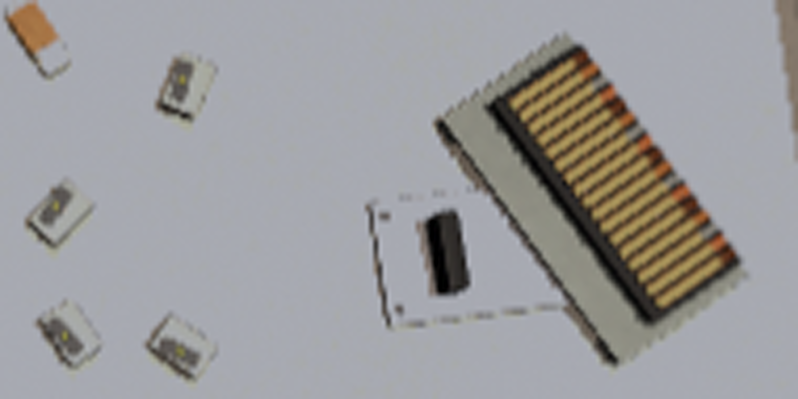

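```bash
python3 - <<'E'
from h import *
d=load('top')
F=lambda L,z:world(d,np.array(L)/6.+[195-.4,172-.4],z)
R=lambda L,z:world(d,np.array(L)/4.2+[330-.4,205-.4],z)
deg=lambda v:np.degrees(np.arctan2(v[1],v[0])).round(1)
p=F([(333,82),(443,25),(582,310),(470,360)],.086);print('lip',p.round(4).tolist());print('yaw from lip edge',deg(p[0]-p[3]),deg(p[1]-p[2]),np.linalg.norm(p[0]-p[3]),np.linalg.norm(p[0]-p[1]))
q=F([(145,527),(20,272),(125,250),(205,420),(355,150)],.073);print('deck',q.round(4).tolist(),'yaw',deg(q[1]-q[0]),'len',np.linalg.norm(q[1]-q[0]), 'pocket',deg(q[2]-q[3]),np.linalg.norm(q[2]-q[3]))
f=F([(392,465),(420,462),(425,515),(398,522)],.046);print('fin',f.round(4).tolist())
pa=F([(160,545),(595,350),(180,572)],.047);print('panel',pa.round(4).tolist(),deg(pa[0]-pa[1]))
# feeder origin estimates
def frame(yaw):
    y=np.radians(yaw);return np.array([[np.cos(y),-np.sin(y)],[np.sin(y),np.cos(y)]])
yaw=np.mean([deg(p[0]-p[3]),deg(p[1]-p[2]),deg(q[1]-q[0]),deg(q[2]-q[3])]);A=frame(yaw);print('yaw',yaw)
loc=[(p[0],(.07,-.0505)),(p[3],(-.07,-.0505)),(p[1],(.07,-.105)),(p[2],(-.07,-.105)),(q[0],(-.07,.105)),(q[1],(.07,.105)),(q[2],(.0435,.0625)),(q[3],(-.0435,.0625))]
o=np.array([w[:2]-A@np.array(l) for w,l in loc]);print(o.round(4).tolist(),o.mean(0))
o=o.mean(0);print('fin in feeder',((f[:,:2]-o)@A).round(4).tolist(),'panel',((pa[:,:2]-o)@A).round(4).tolist())
c=R([(372,205),(390,325)],.008);print('cover edge',c.round(4).tolist(),deg(c[0]-c[1])-90,np.linalg.norm(c[0]-c[1]))
h=R([(430,213),(456,210),(467,290),(437,294)],.04);print('handle',h.round(4).tolist(),h.mean(0),deg(h[0]-h[3])-90,deg(h[1]-h[2])-90)
s=R([(438,120),(615,362)],.02);print('stand',s.round(4).tolist(),s.mean(0),deg(s[0]-s[1])-90,np.linalg.norm(s[0]-s[1]))
for C,v in [((186,89),(-25,54)),((61,213),(-41,42)),((69,334),(32,40)),((182,347),(49,33))]:
    w=R([C,np.add(C,v)],.01);print('sh',w[0].round(4),deg(w[1]-w[0]))
E
```

```text
lip [[0.6991, 0.2254, 0.086], [0.7258, 0.1789, 0.086], [0.6013, 0.1148, 0.086], [0.5785, 0.1618, 0.086]]
yaw from lip edge 27.8 27.2 0.13639802047658167 0.053577194078954705
deck [[0.5053, 0.2986, 0.073], [0.6149, 0.3583, 0.073], [0.6257, 0.3137, 0.073], [0.5521, 0.2754, 0.073], [0.6725, 0.2163, 0.073]] yaw 28.6 len 0.12482971467562673 pocket 27.5 0.08296248203395373
fin [[0.5386, 0.1976, 0.046], [0.5402, 0.1854, 0.046], [0.5169, 0.1824, 0.046], [0.5136, 0.194, 0.046]]
panel [[0.501, 0.2966, 0.047], [0.5915, 0.1106, 0.047], [0.4894, 0.2873, 0.047]] 116.0
yaw 27.775
[[0.6137, 0.2375], [0.6169, 0.2391], [0.6149, 0.2392], [0.6143, 0.2404], [0.6162, 0.2383], [0.6019, 0.2328], [0.6163, 0.2381], [0.6197, 0.2404]] [0.61422613 0.23821344]
fin in feeder [[-0.0858, -0.0007], [-0.0901, -0.0122], [-0.1121, -0.0041], [-0.1097, 0.0077]] panel [[-0.073, 0.1044], [-0.0795, -0.1023], [-0.0876, 0.1016]]
cover edge [[0.5427, -0.2237, 0.008], [0.4661, -0.2344, 0.008]] -82.0 0.07737954108501262
handle [[0.5337, -0.2536, 0.04], [0.536, -0.2698, 0.04], [0.4859, -0.2759, 0.04], [0.483, -0.2572, 0.04]] [ 0.50962682 -0.26411254  0.04      ] -85.9 -83.1
stand [[0.5967, -0.2638, 0.02], [0.4451, -0.3723, 0.02]] [ 0.52092887 -0.31807022  0.02      ] -54.4 0.18641389340586795
sh [ 0.6152 -0.1042  0.01  ] 156.1
sh [ 0.5326 -0.0248  0.01  ] 137.1
sh [ 0.4554 -0.031   0.01  ] -140.3
sh [ 0.4488 -0.1025  0.01  ] -122.9
```

Top view: feeder around (247,222) with lip at right end, drawer fin at (262,254). Four sharpeners are at (374,226), (344,255), (346,284), (373,287), and the cover handle at (437,265) with the stand at (470,252). Moving over the fin first.

```bash
python3 -m pendant '[[[0,0,0],[6,5,0],0],[[0,0,0],[10,10,0],0],[[0,0,0],[13,15,0],0],[[0,0,0],[17,20,0],0],[[0,0,0],[20,24,0],0],[[0,0,0],[22,28,0],0],[[0,0,0],[25,32,0],0],[[0,0,0],[27,36,0],0]]' 40
python3 -m pendant '[[[0,0,4],[1,5,0],0],[[0,0,8],[2,10,0],0],[[0,0,11.2],[3,15,0],0],[[0,0,11.2],[3,20,0],0],[[0,0,11.2],[4,25,0],0],[[0,0,11.2],[4,30,0],0],[[0,0,11.2],[4,35,0],0],[[0,0,11.2],[4,40,0],0]]'
```

```text
time: 0.9
ee_pos: [0.4484, -0.3785, 0.2311]
ee_rot: [0.99, 0.142, -0.0, -0.0]
wrist_force: [0.3, 0.0, 0.2]
gripper_width: 0.0425
grip_force: 0.0
time: 1.7
ee_pos: [0.487, 0.0178, 0.2312]
ee_rot: [0.971, 0.238, -0.0, 0.0]
wrist_force: [1.5, -0.0, -0.4]
gripper_width: 0.0427
grip_force: 0.0
```

```bash
python3 -m pendant '[[[0,0,0],[0,0,0],0],[[0,0,0],[0,0,0],0],[[0,0,0],[0,0,0],0]]'; python3 -c "
from scipy.spatial.transform import Rotation as R
from workcell import sensors
print(R.from_quat(sensors.observe()['ee_rot']).as_matrix().round(3))"
```

```text
time: 2.0
ee_pos: [0.4872, 0.0148, 0.2311]
ee_rot: [0.971, 0.238, -0.0, 0.0]
wrist_force: [0.2, -0.5, 0.2]
gripper_width: 0.0428
grip_force: 0.0
[[ 0.887  0.462 -0.001]
 [ 0.462 -0.887 -0.001]
 [-0.001  0.    -1.   ]]
```

```bash
python3 -m pendant '[[[0,0,0],[1,5,0],0],[[0,0,0],[2,9,0],0],[[0,0,0],[3,13,0],0],[[0,0,0],[3.6,16,0],0],[[0,0,0],[3.6,17.5,-3],0],[[0,0,0],[3.6,17.5,-8],0],[[0,0,0],[3.6,17.5,-12],0],[[0,0,0],[3.6,17.5,-12],0]]'
```

```text
time: 2.8
ee_pos: [0.5213, 0.1879, 0.1069]
ee_rot: [0.971, 0.237, -0.004, 0.001]
wrist_force: [-0.1, 0.6, 1.3]
gripper_width: 0.0426
grip_force: 0.0
```

```bash
python3 - <<'E'
from h import *
a=grab('scene');b=grab('top')
A=cv2.resize(a['img'][170:310,320:470],(540,504));B=cv2.resize(b['img'][180:290,215:300],(260,336))
c=np.zeros((504,800,3),np.uint8);c[:,:540]=A;c[:336,540:]=B;cv2.imwrite('pics/fin.png',c)
E
```

```text
(no output)
```

View pics/fin.png

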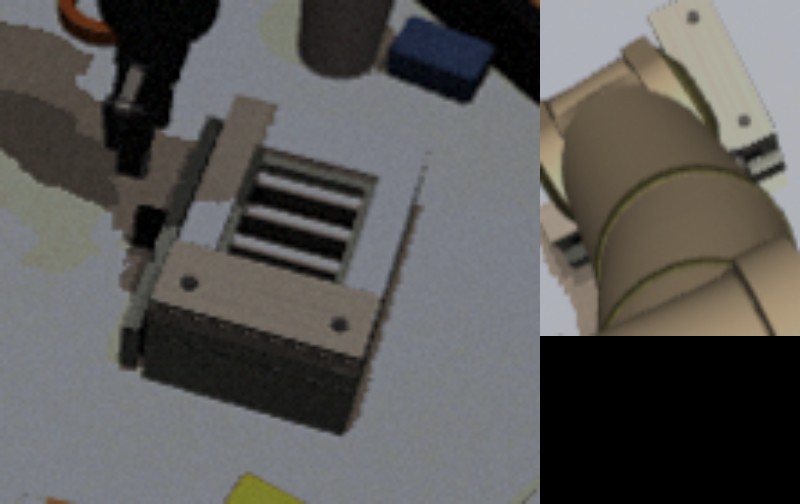

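The fingers (scene crop 130,160) stand above the fin (148,228). Descend and grip it.

```bash
python3 -c "
from h import *
print(world(load('scene'),[(361.1,233.3)],.044))"; python3 -m pendant '[[[0,0,0],[0.2,0.1,-3],0],[[0,0,0],[0.2,0.1,-6],0],[[0,0,0],[0.2,0.1,-8.3],0],[[0,0,0],[0.2,0.1,-8.3],0],[[0,0,0],[0.2,0.1,-8.3],-1],[[0,0,0],[0.2,0.1,-8.3],-1],[[0,0,0],[0.2,0.1,-8.3],-1],[[0,0,0],[0.2,0.1,-8.3],-1]]' 40
```

```text
[[0.53938002 0.18306842 0.044     ]]
time: 3.7
ee_pos: [0.5267, 0.1923, 0.0306]
ee_rot: [0.971, 0.238, 0.002, -0.0]
wrist_force: [-0.7, -1.4, 8.0]
gripper_width: 0.011
grip_force: 40.2
```

```bash
python3 -m pendant '[[[0,0,0],[-0.9,-0.46,0],-1],[[0,0,0],[-2.2,-1.15,0],-1],[[0,0,0],[-3.5,-1.8,0],-1],[[0,0,0],[-4.8,-2.5,0],-1],[[0,0,0],[-6,-3.1,0],-1],[[0,0,0],[-7,-3.65,0],-1],[[0,0,0],[-8,-4.2,0],-1],[[0,0,0],[-8,-4.2,0],-1]]' 
python3 -m pendant '[[[0,0,0],[0,0,0],-1],[[0,0,0],[0,0,0],-1],[[0,0,0],[0,0,0],0],[[0,0,0],[0,0,0],0],[[0,0,0],[0,0,4],0],[[0,0,0],[0,0,9],0],[[0,0,0],[0,-5,14],0],[[0,0,0],[2,-10,16],0]]'
python3 -m pendant '[[[0,0,5],[0,-4,0],0],[[0,0,12],[0,-8,0],0],[[0,0,12],[0,-10,0],0],[[0,0,12],[0,-10,0],0]]'
python3 - <<'E'
from h import *
b=grab('top');grab('scene')
cv2.imwrite('pics/open.png',cv2.resize(b['img'][170:320,195:395],None,fx=4,fy=4,interpolation=cv2.INTER_CUBIC))
E
```

```text
time: 4.5
ee_pos: [0.4451, 0.1499, 0.0305]
ee_rot: [0.971, 0.238, 0.001, -0.0]
wrist_force: [-2.1, 1.0, 18.6]
gripper_width: 0.0108
grip_force: 41.7
time: 5.3
ee_pos: [0.4578, 0.0726, 0.1792]
ee_rot: [0.971, 0.24, 0.001, -0.0]
wrist_force: [1.3, -0.1, 0.5]
gripper_width: 0.0427
grip_force: 0.0
time: 5.7
ee_pos: [0.4579, -0.0315, 0.1767]
ee_rot: [0.942, 0.336, -0.0, 0.001]
wrist_force: [-0.1, 0.2, 0.3]
gripper_width: 0.0424
grip_force: 0.0
```

View pics/open.png

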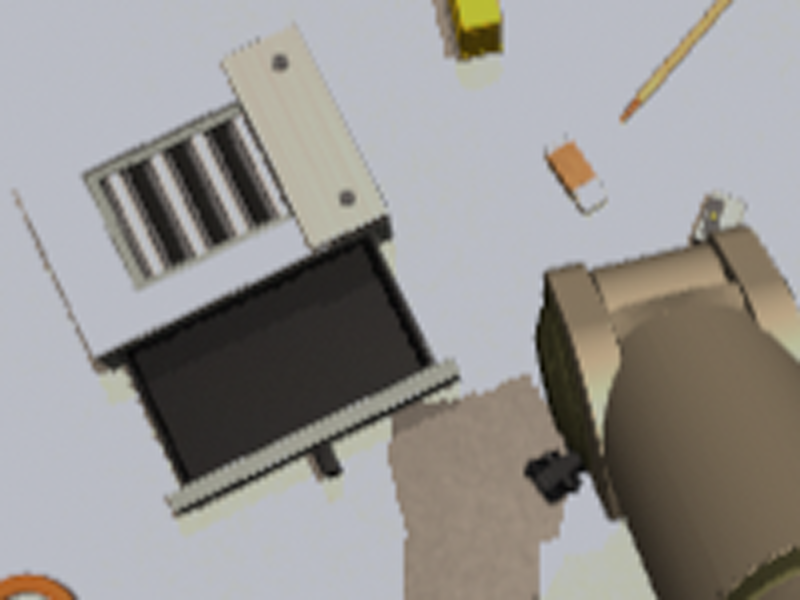

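Drawer is open (panel from (170,497) to (455,365) in the crop). Gripper is over sharpener 3; descend.

```bash
python3 -m pendant '[[[0,0,0],[-0.2,0,-5],0.1],[[0,0,0],[-0.2,0,-10],0.1],[[0,0,0],[-0.2,0,-14],0.1],[[0,0,0],[-0.2,0,-16],0.1],[[0,0,0],[-0.2,0,-17.2],0.1],[[0,0,0],[-0.2,0,-17.2],0.1],[[0,0,0],[-0.2,0,-17.2],-1],[[0,0,0],[-0.2,0,-17.2],-1]]' 50
python3 -m pendant '[[[0,0,0],[0,0,0],-1],[[0,0,0],[0,0,0],-1]]'
python3 -m pendant '[[[0,0,0],[0,0,4],-1],[[0,0,0],[0,0,8],-1],[[0,0,0],[0,0,12],-1],[[0,0,0],[0,0,12],-1]]'
```

```text
time: 6.6
ee_pos: [0.4566, -0.0268, 0.0046]
ee_rot: [0.941, 0.339, 0.0, -0.0]
wrist_force: [-0.3, 0.6, -0.4]
gripper_width: 0.0227
grip_force: 49.3
time: 6.8
ee_pos: [0.4567, -0.0277, 0.0049]
ee_rot: [0.941, 0.339, 0.0, 0.0]
wrist_force: [0.4, -0.1, 0.1]
gripper_width: 0.023
grip_force: 49.3
time: 7.2
ee_pos: [0.458, -0.0279, 0.1286]
ee_rot: [0.941, 0.338, 0.003, 0.001]
wrist_force: [0.4, -0.0, -0.9]
gripper_width: 0.0227
grip_force: 49.4
```

```bash
python3 -m pendant '[[[0,0,-4],[2,4.5,0],-1],[[0,0,-8],[4.2,9,0],-1],[[0,0,-12],[6.5,13.5,0],-1],[[0,0,-12],[9,18.6,0],-1],[[0,0,-12],[9,18.6,0],-1],[[0,0,-12],[9,18.6,-4],-1],[[0,0,-12],[9,18.6,-8],-1],[[0,0,-12],[9,18.6,-8],-1]]'
python3 -m pendant '[[[0,0,0],[0,0,0],-1],[[0,0,0],[0,0,0],-1]]'
```

```text
time: 8.0
ee_pos: [0.5434, 0.157, 0.0403]
ee_rot: [0.971, 0.239, -0.004, 0.0]
wrist_force: [-0.4, -0.7, 0.6]
gripper_width: 0.0228
grip_force: 56.2
time: 8.2
ee_pos: [0.5471, 0.1582, 0.046]
ee_rot: [0.971, 0.238, 0.001, -0.0]
wrist_force: [0.1, 0.4, -0.7]
gripper_width: 0.0225
grip_force: 55.4
```

```bash
python3 -m pendant '[[[0,0,0],[0,0,-1.5],-1],[[0,0,0],[0,0,-2.4],-1],[[0,0,0],[0,0,-2.4],-0.1],[[0,0,0],[0,0,-2.4],-0.1],[[0,0,0],[0,0,-2.4],-0.1],[[0,0,0],[0,0,2],-0.1],[[0,0,0],[0,0,6],-0.1],[[0,0,0],[0,0,10],-0.1]]'
python3 -m pendant '[[[0,0,6],[-2,-5,1],0.1],[[0,0,12],[-4,-9.5,1],0.1],[[0,0,18],[-6,-14,1],0.1],[[0,0,24],[-8,-18.5,1],0.1],[[0,0,29.4],[-9,-23,1],0.1],[[0,0,29.4],[-9.9,-26,1],0.1],[[0,0,29.4],[-9.9,-26,1],0.1],[[0,0,29.4],[-9.9,-26,1],0.1]]'
python3 - <<'E'
from h import *
d=grab('scene')
cv2.imwrite('pics/sc1.png',cv2.resize(d['img'][170:370,200:450],None,fx=3,fy=3,interpolation=cv2.INTER_CUBIC))
E
```

```text
time: 9.0
ee_pos: [0.5462, 0.158, 0.1462]
ee_rot: [0.971, 0.238, -0.0, -0.0]
wrist_force: [0.1, 0.5, -1.2]
gripper_width: 0.0388
grip_force: 0.0
time: 9.8
ee_pos: [0.4475, -0.1026, 0.1549]
ee_rot: [0.879, 0.476, 0.0, 0.0]
wrist_force: [0.0, 0.9, -0.5]
gripper_width: 0.0469
grip_force: 0.0
```

View pics/sc1.png

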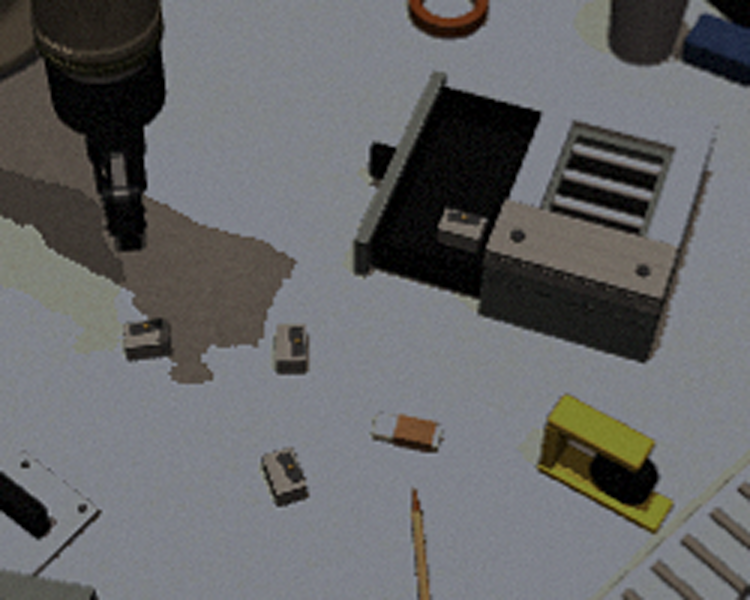

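Sharpener 3 is in the drawer; the other three (crop 148,338; 290,348; 285,475) are unmoved. Pick sharpener 4.

```bash
python3 -m pendant '[[[0,0,0],[0.1,0,-5],0.1],[[0,0,0],[0.1,0,-9],0.1],[[0,0,0],[0.1,0,-13],0.1],[[0,0,0],[0.1,0,-15],0.1],[[0,0,0],[0.1,0,-15],0.1],[[0,0,0],[0.1,0,-15],-1],[[0,0,0],[0.1,0,-15],-1],[[0,0,0],[0.1,0,-15],-1]]' 50
python3 -m pendant '[[[0,0,0],[0,0,0],-1],[[0,0,0],[0,0,4],-1],[[0,0,0],[0,0,8],-1],[[0,0,0],[0,0,12],-1],[[0,0,0],[0,0,12],-1]]'
```

```text
time: 10.65
ee_pos: [0.4493, -0.102, 0.0057]
ee_rot: [0.879, 0.477, 0.001, 0.001]
wrist_force: [-0.8, -0.1, -0.0]
gripper_width: 0.0227
grip_force: 49.3
time: 11.15
ee_pos: [0.4501, -0.1028, 0.1289]
ee_rot: [0.879, 0.476, 0.003, 0.002]
wrist_force: [-0.2, 0.3, -0.7]
gripper_width: 0.0228
grip_force: 49.5
```

```bash
python3 -m pendant '[[[0,0,-5],[1,5,0],-1],[[0,0,-10],[2,10,0],-1],[[0,0,-15],[3,15,0],-1],[[0,0,-20],[4,20,0],-1],[[0,0,-25],[5,25,0],-1],[[0,0,-29.4],[6.1,30,0],-1],[[0,0,-29.4],[6.1,33.2,0],-1],[[0,0,-29.4],[6.1,33.2,0],-1]]'
python3 -m pendant '[[[0,0,0],[0,0,0],-1],[[0,0,0],[0,0,0],-1]]'
```

```text
time: 11.95
ee_pos: [0.5092, 0.2368, 0.1249]
ee_rot: [0.97, 0.242, 0.001, -0.002]
wrist_force: [-1.0, -0.4, -1.0]
gripper_width: 0.0222
grip_force: 49.4
time: 12.15
ee_pos: [0.5093, 0.2281, 0.1241]
ee_rot: [0.971, 0.238, -0.001, 0.001]
wrist_force: [-0.9, 0.7, -1.1]
gripper_width: 0.0226
grip_force: 49.4
```

Lower, release, and go to sharpener 2 at (.533,-.025), turn -71.

```bash
python3 -m pendant '[[[0,0,0],[0,0.1,-4],-1],[[0,0,0],[0,0.1,-8],-1],[[0,0,0],[0,0.1,-10.2],-1],[[0,0,0],[0,0.1,-10.2],-1],[[0,0,0],[0,0.1,-10.2],-0.1],[[0,0,0],[0,0.1,-10.2],-0.1],[[0,0,0],[0,0.1,-10.2],-0.1],[[0,0,0],[0,0.1,-6],-0.1]]'
python3 -m pendant '[[[0,0,0],[0,0,4],-0.1],[[0,0,0],[0,0,9],0.1],[[0,0,-7],[0,-5,10],0.1],[[0,0,-14],[0.5,-10,10],0.1],[[0,0,-22],[1,-15,10],0.1],[[0,0,-30],[1.5,-20,10],0.1],[[0,0,-38],[2.2,-25.4,10],0.1],[[0,0,-46],[2.2,-25.4,10],0.1]]'
python3 -m pendant '[[[0,0,-8],[0,0,0],0.1],[[0,0,-16],[0,0,0],0.1],[[0,0,-25],[0,0,0],0.1],[[0,0,-25],[0,0,0],0.1]]'
```

```text
time: 12.95
ee_pos: [0.508, 0.2301, 0.0624]
ee_rot: [0.971, 0.238, -0.003, 0.001]
wrist_force: [-0.2, -0.7, -0.1]
gripper_width: 0.0386
grip_force: 0.0
time: 13.75
ee_pos: [0.5316, -0.0306, 0.1654]
ee_rot: [0.986, -0.167, 0.001, 0.001]
wrist_force: [-0.4, 1.3, 0.4]
gripper_width: 0.0474
grip_force: 0.0
time: 14.15
ee_pos: [0.5317, -0.023, 0.1655]
ee_rot: [0.929, -0.371, 0.001, -0.0]
wrist_force: [0.2, -0.5, 0.1]
gripper_width: 0.047
grip_force: 0.0
```

```bash
python3 -m pendant '[[[0,0,0],[0.1,-0.15,-5],0.1],[[0,0,0],[0.1,-0.15,-10],0.1],[[0,0,0],[0.1,-0.15,-14],0.1],[[0,0,0],[0.1,-0.15,-16],0.1],[[0,0,0],[0.1,-0.15,-16],0.1],[[0,0,0],[0.1,-0.15,-16],-1],[[0,0,0],[0.1,-0.15,-16],-1],[[0,0,0],[0.1,-0.15,-16],-1]]' 50
python3 -m pendant '[[[0,0,0],[0,0,0],-1],[[0,0,0],[0,0,4],-1],[[0,0,0],[0,0,8],-1],[[0,0,0],[0,0,12],-1],[[0,0,0],[0,0,12],-1]]'
```

```text
time: 14.95
ee_pos: [0.5334, -0.0246, 0.0061]
ee_rot: [0.929, -0.37, 0.001, -0.001]
wrist_force: [-0.7, 0.2, -0.3]
gripper_width: 0.0228
grip_force: 49.0
time: 15.45
ee_pos: [0.535, -0.0247, 0.1297]
ee_rot: [0.929, -0.37, 0.004, -0.002]
wrist_force: [0.9, -0.7, -1.2]
gripper_width: 0.0226
grip_force: 49.4
```

```bash
python3 -m pendant '[[[0,0,8],[-0.5,2,0],-1],[[0,0,16],[-1,4,0],-1],[[0,0,24],[-1.5,6,0],-1],[[0,0,32],[-2,8,0],-1],[[0,0,40],[-2.5,11,0],-1],[[0,0,48],[-3,13.5,0],-1],[[0,0,56],[-3,16.1,0],-1],[[0,0,64],[-3,16.1,0],-1]]'
python3 -m pendant '[[[0,0,7],[0,0,0],-1],[[0,0,7],[0,0,0],-1],[[0,0,7],[0,0,0],-1]]'
```

```text
time: 16.25
ee_pos: [0.5024, 0.1407, 0.1248]
ee_rot: [0.983, 0.184, 0.001, -0.001]
wrist_force: [0.3, -1.0, 0.1]
gripper_width: 0.0229
grip_force: 49.3
time: 16.55
ee_pos: [0.5024, 0.1361, 0.1243]
ee_rot: [0.972, 0.236, -0.0, -0.0]
wrist_force: [0.4, 1.1, -0.5]
gripper_width: 0.0226
grip_force: 49.3
```

```bash
python3 -m pendant '[[[0,0,0],[0.2,0,-4],-1],[[0,0,0],[0.2,0,-8],-1],[[0,0,0],[0.2,0,-10.2],-1],[[0,0,0],[0.2,0,-10.2],-1],[[0,0,0],[0.2,0,-10.2],-0.1],[[0,0,0],[0.2,0,-10.2],-0.1],[[0,0,0],[0.2,0,-10.2],-0.1],[[0,0,0],[0.2,0,-6],-0.1]]'
python3 -m pendant '[[[0,0,0],[0,0,4],-0.1],[[0,0,0],[0,0,9],0.1],[[0,0,-7],[2,-4,10],0.1],[[0,0,-14],[4,-8,10],0.1],[[0,0,-22],[6,-12,10],0.1],[[0,0,-30],[8,-16,10],0.1],[[0,0,-38],[10,-20,10],0.1],[[0,0,-46],[11,-24,10],0.1]]'
python3 -m pendant '[[[0,0,-6],[0,0,0],0.1],[[0,0,-6],[0,0,0],0.1],[[0,0,-6],[0,0,0],0.1]]'
python3 - <<'E'
from h import *
d=grab('scene');im=d['img']
x0,y0,x1,y1=230,240,325,345
p=im[y0:y1,x0:x1].astype(int);print(np.median(p,(0,1)))
cv2.imwrite('pics/sc2.png',cv2.resize(im[170:370,200:450],None,fx=3,fy=3,interpolation=cv2.INTER_CUBIC))
E
```

```text
time: 17.35
ee_pos: [0.503, 0.1362, 0.0625]
ee_rot: [0.971, 0.238, -0.003, 0.0]
wrist_force: [0.2, -0.3, -0.4]
gripper_width: 0.0386
grip_force: 0.0
time: 18.15
ee_pos: [0.616, -0.1056, 0.1659]
ee_rot: [0.987, -0.163, 0.001, -0.0]
wrist_force: [-0.1, 0.2, 0.2]
gripper_width: 0.0471
grip_force: 0.0
time: 18.45
ee_pos: [0.6144, -0.1026, 0.1652]
ee_rot: [0.978, -0.21, 0.0, -0.0]
wrist_force: [0.0, 0.2, 0.3]
gripper_width: 0.0471
grip_force: 0.0
[109. 116. 122.]
```

View pics/sc2.png

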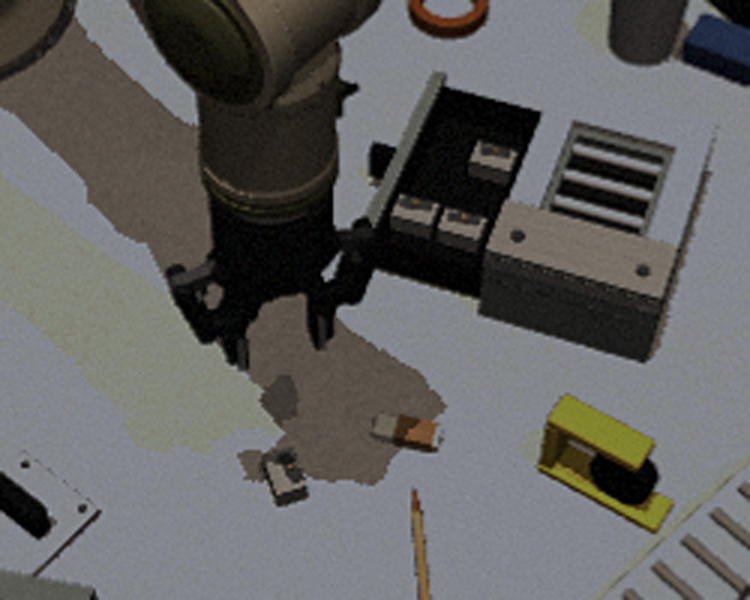

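Three are in the drawer; the last sharpener (crop 285,477) is where it was, eraser untouched. Pick it.

```bash
python3 -m pendant '[[[0,0,0],[0.1,-0.15,-5],0.1],[[0,0,0],[0.1,-0.15,-10],0.1],[[0,0,0],[0.1,-0.15,-14],0.1],[[0,0,0],[0.1,-0.15,-16],0.1],[[0,0,0],[0.1,-0.15,-16],0.1],[[0,0,0],[0.1,-0.15,-16],-1],[[0,0,0],[0.1,-0.15,-16],-1],[[0,0,0],[0.1,-0.15,-16],-1]]' 50
python3 -m pendant '[[[0,0,0],[0,0,0],-1],[[0,0,0],[0,0,4],-1],[[0,0,0],[0,0,8],-1],[[0,0,0],[0,0,12],-1],[[0,0,0],[0,0,12],-1]]'
```

```text
time: 19.3
ee_pos: [0.6165, -0.1049, 0.0062]
ee_rot: [0.977, -0.211, 0.001, -0.0]
wrist_force: [0.4, 0.7, -0.3]
gripper_width: 0.0228
grip_force: 48.9
time: 19.8
ee_pos: [0.6184, -0.1054, 0.1304]
ee_rot: [0.977, -0.212, 0.004, -0.0]
wrist_force: [0.7, 0.7, -0.9]
gripper_width: 0.0226
grip_force: 49.2
```

```bash
python3 -m pendant '[[[0,0,7],[-2,4,0],-1],[[0,0,14],[-4,8,0],-1],[[0,0,21],[-6,12,0],-1],[[0,0,28],[-8,16,0],-1],[[0,0,35],[-10,20,0],-1],[[0,0,42],[-12,24,0],-1],[[0,0,48],[-14,28,0],-1],[[0,0,52],[-15,31.2,0],-1]]'
python3 -m pendant '[[[0,0,0],[0,0,0],-1],[[0,0,0],[0,0,0],-1],[[0,0,0],[0,0,0],-1]]'
```

```text
time: 20.6
ee_pos: [0.4636, 0.209, 0.1247]
ee_rot: [0.97, 0.241, 0.0, -0.0]
wrist_force: [1.3, 0.6, -0.7]
gripper_width: 0.0227
grip_force: 49.2
time: 20.9
ee_pos: [0.4658, 0.2057, 0.1243]
ee_rot: [0.971, 0.237, -0.0, 0.0]
wrist_force: [1.0, -1.3, -0.5]
gripper_width: 0.0225
grip_force: 49.3
```

```bash
python3 -m pendant '[[[0,0,0],[0.2,0.1,-4],-1],[[0,0,0],[0.2,0.1,-8],-1],[[0,0,0],[0.2,0.1,-10.2],-1],[[0,0,0],[0.2,0.1,-10.2],-1],[[0,0,0],[0.2,0.1,-10.2],-0.1],[[0,0,0],[0.2,0.1,-10.2],-0.1],[[0,0,0],[0.2,0.1,-10.2],-0.1],[[0,0,0],[0.2,0.1,-6],-0.1]]'
python3 -m pendant '[[[0,0,0],[0,0,4],-0.1],[[0,0,0],[0,0,7],0],[[0,0,0],[-1,-3,7],0],[[0,0,0],[-2,-5.5,7],0],[[0,0,0],[-2,-5.5,7],0],[[0,0,0],[-2,-5.5,7],0]]'
python3 - <<'E'
from h import *
d=grab('scene');im=d['img']
cv2.imwrite('pics/sc3.png',cv2.resize(im[170:370,200:450],None,fx=3,fy=3,interpolation=cv2.INTER_CUBIC))
E
```

```text
time: 21.7
ee_pos: [0.4662, 0.2074, 0.0626]
ee_rot: [0.971, 0.239, -0.002, 0.001]
wrist_force: [0.2, 0.3, -0.2]
gripper_width: 0.0383
grip_force: 0.0
time: 22.3
ee_pos: [0.448, 0.1526, 0.1354]
ee_rot: [0.971, 0.238, 0.001, 0.0]
wrist_force: [-0.0, 0.7, -0.3]
gripper_width: 0.0425
grip_force: 0.0
```

View pics/sc3.png

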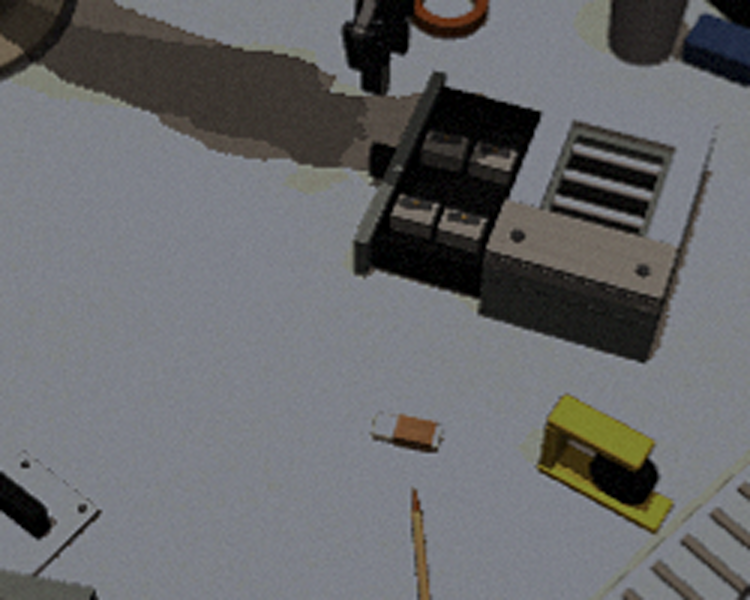

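All four sharpeners stand in the drawer. Grip the fin and push shut.

```bash
python3 -m pendant '[[[0,0,0],[-0.3,-0.3,-4],0],[[0,0,0],[-0.3,-0.3,-8],0],[[0,0,0],[-0.3,-0.3,-10.3],0],[[0,0,0],[-0.3,-0.3,-10.3],0],[[0,0,0],[-0.3,-0.3,-10.3],-1],[[0,0,0],[-0.3,-0.3,-10.3],-1],[[0,0,0],[-0.3,-0.3,-10.3],-1],[[0,0,0],[-0.3,-0.3,-10.3],-1]]' 40
python3 -m pendant '[[[0,0,0],[0.9,0.46,0],-1],[[0,0,0],[2.2,1.15,0],-1],[[0,0,0],[3.5,1.8,0],-1],[[0,0,0],[4.8,2.5,0],-1],[[0,0,0],[6,3.1,0],-1],[[0,0,0],[7,3.65,0],-1],[[0,0,0],[8,4.2,0],-1],[[0,0,0],[8,4.2,0],-1]]'
python3 -m pendant '[[[0,0,0],[0.3,0.16,0],-1],[[0,0,0],[0.5,0.25,0],-1],[[0,0,0],[0.5,0.25,0],-1]]'
```

```text
time: 23.15
ee_pos: [0.4455, 0.1502, 0.0326]
ee_rot: [0.971, 0.238, 0.001, -0.0]
wrist_force: [0.7, 0.2, 8.4]
gripper_width: 0.0107
grip_force: 40.6
time: 23.95
ee_pos: [0.5268, 0.1924, 0.0327]
ee_rot: [0.971, 0.238, 0.002, -0.0]
wrist_force: [2.4, -1.2, 8.5]
gripper_width: 0.0106
grip_force: 40.6
time: 24.25
ee_pos: [0.5303, 0.1942, 0.0327]
ee_rot: [0.971, 0.238, 0.001, 0.0]
wrist_force: [0.4, -1.9, 8.6]
gripper_width: 0.0111
grip_force: 40.5
```

```bash
python3 -m pendant '[[[0,0,0],[0.3,0.16,0],-1],[[0,0,0],[0.5,0.26,0],-1],[[0,0,0],[0.5,0.26,0],-1]]'
python3 -m pendant '[[[0,0,0],[0.3,0.16,0],-1],[[0,0,0],[0.5,0.26,0],-1],[[0,0,0],[0.5,0.26,0],-1]]'
```

```text
time: 24.55
ee_pos: [0.5322, 0.1952, 0.0327]
ee_rot: [0.971, 0.238, -0.002, 0.001]
wrist_force: [-8.7, -6.0, 18.2]
gripper_width: 0.0106
grip_force: 41.8
time: 24.85
ee_pos: [0.5323, 0.1951, 0.0325]
ee_rot: [0.971, 0.238, -0.006, 0.003]
wrist_force: [-24.4, -10.7, 34.0]
gripper_width: 0.0107
grip_force: 43.9
```

```bash
python3 -m pendant '[[[0,0,0],[-0.2,-0.1,0],-1],[[0,0,0],[-0.2,-0.1,0],-0.1],[[0,0,0],[-0.2,-0.1,0],0],[[0,0,0],[-0.2,-0.1,0],0],[[0,0,0],[-0.2,-0.1,4],0],[[0,0,0],[-0.2,-0.1,9],0],[[0,0,0],[-0.2,-5,12],0],[[0,0,0],[-0.2,-10,12],0]]'
python3 -m pendant '[[[0,0,-3],[0,-5,0],0],[[0,0,-6],[0,-10,0],0],[[0,0,-9],[0,-15,0],0],[[0,0,-12],[0,-20,0],0],[[0,0,-16],[0,-25,0],0],[[0,0,-20.6],[-1,-30,0],0],[[0,0,-20.6],[-2,-34,0],0],[[0,0,-20.6],[-2,-34,0],0]]'
python3 -m pendant '[[[0,0,0],[0,0,0],0],[[0,0,0],[0,0,0],0]]'
python3 - <<'E'
from h import *
b=grab('top');a=grab('scene')
A=cv2.resize(a['img'][310:420,120:260],None,fx=3,fy=3,interpolation=cv2.INTER_CUBIC)
B=cv2.resize(b['img'][172:272,195:305],None,fx=3.4,fy=3.4,interpolation=cv2.INTER_CUBIC)
c=np.zeros((345,800,3),np.uint8);c[:330,:420]=A;c[:340,422:796]=B;cv2.imwrite('pics/cov1.png',c)
E
```

```text
time: 25.65
ee_pos: [0.5394, 0.108, 0.1549]
ee_rot: [0.971, 0.24, 0.004, -0.001]
wrist_force: [1.1, -0.8, -0.3]
gripper_width: 0.0427
grip_force: 0.0
time: 26.45
ee_pos: [0.5149, -0.241, 0.1507]
ee_rot: [0.998, 0.056, -0.001, 0.001]
wrist_force: [-0.4, -0.5, 0.1]
gripper_width: 0.0431
grip_force: 0.0
time: 26.65
ee_pos: [0.5179, -0.2327, 0.1513]
ee_rot: [0.998, 0.061, 0.0, -0.0]
wrist_force: [0.6, -0.2, 0.2]
gripper_width: 0.043
grip_force: 0.0
```

View pics/cov1.png

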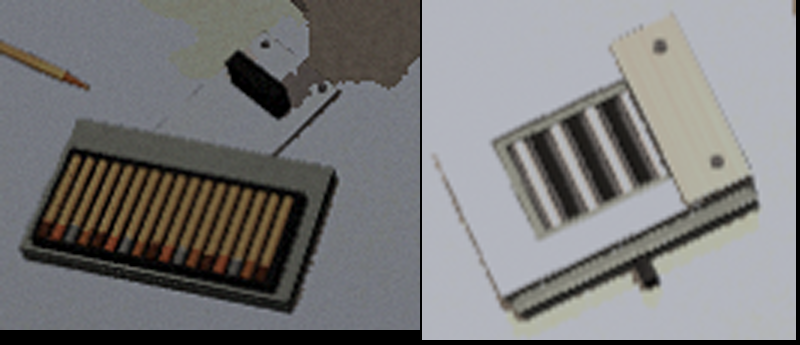

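Drawer is shut (no gap behind panel). Scene handle blob at crop (258,82). Cross-check the handle position.

```bash
python3 - <<'E'
from h import *
a=load('scene')
m=(a['img'][322:352,190:220].max(2)<45).astype(np.uint8)
c=max(cv2.findContours(m,cv2.RETR_EXTERNAL,cv2.CHAIN_APPROX_NONE)[0],key=cv2.contourArea)
r=cv2.minAreaRect(c+np.array([190,322]));print(r,cv2.boxPoints(r))
print('blob centre at mid height',world(a,[r[0]],.024))
print('top corners',world(a,np.array([(228,62),(243,50),(292,98),(275,115)])/3+[119.7,309.7],.04).round(4).tolist())
b=load('top')
# expected blob for handle (x,y,.008-.04) hull centre in both views
from itertools import product
def hull(o,yaw,cam):
    t=np.radians(yaw);R=np.array([[np.cos(t),-np.sin(t)],[np.sin(t),np.cos(t)]])
    P=[[*(np.array(o)+R@[sx*.007,sy*.025]),z] for sx,sy,z in product((-1,1),(-1,1),(.008,.04))]
    return cv2.minAreaRect(pix(cam,P).astype(np.float32))
for o in [(.5096,-.264),(.5096,-.268)]:
    print(o,'scene',hull(o,-83,a),'top',hull(o,-83,b))
E
```

```text
((205.93905639648438, 337.95123291015625), (25.7686710357666, 9.995121002197266), 38.65980529785156) [[192.75613 333.8049 ]
 [199.00003 326.00003]
 [219.12198 342.09756]
 [212.87808 349.90244]]
blob centre at mid height [[ 0.5123985  -0.26812282  0.024     ]]
top corners [[0.4913, -0.2771, 0.04], [0.4903, -0.2634, 0.04], [0.5463, -0.2606, 0.04], [0.5493, -0.2774, 0.04]]
(0.5096, -0.264) scene ((206.755859375, 335.886474609375), (27.75876235961914, 10.8051176071167), 40.10734176635742) top ((434.7731018066406, 265.1815185546875), (20.170602798461914, 8.199061393737793), 82.23909759521484)
(0.5096, -0.268) scene ((205.2328338623047, 336.9771423339844), (27.802690505981445, 10.788007736206055), 40.189109802246094) top ((436.2891845703125, 265.21734619140625), (20.16836929321289, 8.234107971191406), 82.2121353149414)
```

```bash
python3 -m pendant '[[[0,0,-1],[-0.7,-3.4,0],-0.1],[[0,0,-1],[-0.7,-3.4,-4],-0.1],[[0,0,-1],[-0.7,-3.4,-8],-0.1],[[0,0,-1],[-0.7,-3.4,-11],-0.1],[[0,0,-1],[-0.7,-3.4,-13.7],-0.1],[[0,0,-1],[-0.7,-3.4,-13.7],-0.1],[[0,0,-1],[-0.7,-3.4,-13.7],-0.1]]'
python3 -m pendant '[[[0,0,0],[0,0,0],-1],[[0,0,0],[0,0,0],-1],[[0,0,0],[0,0,0],-1],[[0,0,0],[0,0,0],-1]]' 70
```

```text
time: 27.45
ee_pos: [0.511, -0.2666, 0.0142]
ee_rot: [0.999, 0.053, -0.0, -0.0]
wrist_force: [1.0, -0.2, 0.9]
gripper_width: 0.0382
grip_force: 0.0
time: 27.85
ee_pos: [0.5117, -0.2681, 0.0157]
ee_rot: [0.999, 0.052, 0.001, 0.001]
wrist_force: [-0.2, 0.9, 7.7]
gripper_width: 0.0127
grip_force: 70.7
```

```bash
python3 -m pendant '[[[0,0,0],[-0.5,0.7,0],-1],[[0,0,0],[-1.1,1.6,0],-1],[[0,0,0],[-1.8,2.5,0],-1],[[0,0,0],[-2.5,3.5,0],-1],[[0,0,0],[-3.2,4.5,0],-1],[[0,0,0],[-4,5.6,0],-1],[[0,0,0],[-4.8,6.7,0],-1],[[0,0,0],[-4.8,6.7,0],-1]]'
python3 -m pendant '[[[0,0,0],[0,0,0],-1],[[0,0,0],[0,0,0],-1]]'
python3 - <<'E'
from h import *
a=grab('scene');b=grab('top')
A=cv2.resize(a['img'][290:420,120:270],None,fx=3.6,fy=3.6,interpolation=cv2.INTER_CUBIC)
cv2.imwrite('pics/cov2.png',A)
E
```

```text
time: 28.65
ee_pos: [0.4632, -0.2, 0.0157]
ee_rot: [0.999, 0.053, 0.001, 0.0]
wrist_force: [-1.2, 3.9, 13.6]
gripper_width: 0.0128
grip_force: 71.6
time: 28.85
ee_pos: [0.4631, -0.2, 0.0157]
ee_rot: [0.999, 0.053, 0.001, 0.0]
wrist_force: [-1.6, 5.1, 13.9]
gripper_width: 0.013
grip_force: 71.7
```

View pics/cov2.png

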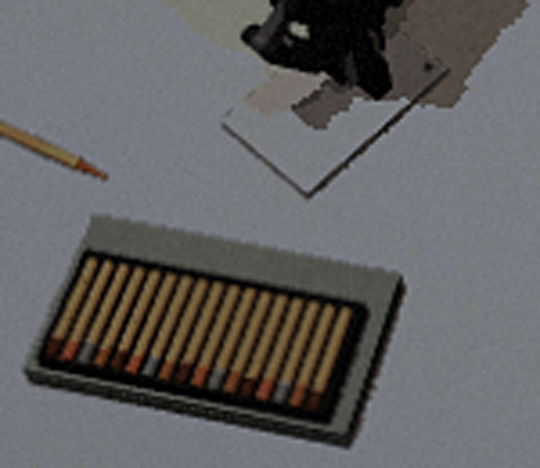

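The plate is wholly clear of the shelf; far-end corners at crop (222,124) and (308,197). Measure plate vs TCP and pocket in the scene view.

```bash
python3 - <<'E'
from h import *
from scipy.spatial.transform import Rotation as R
a=load('scene');s=sensors.observe();M=R.from_quat(s['ee_rot']).as_matrix();ty=M[:,1]
print('tool y yaw',np.degrees(np.arctan2(ty[1],ty[0])),'tilt',M[:,2].round(4), s['ee_pos'])
c=world(a,np.array([(222,124),(308,197),(447,70)])/3.6+[119.6,289.6],.008)
print('corners',c.round(4).tolist())
v=c[1]-c[0];print('len80',np.linalg.norm(v),'cover yaw',np.degrees(np.arctan2(v[1],v[0]))-90,'len120',np.linalg.norm(c[2]-c[1]),np.degrees(np.arctan2(*(c[1]-c[2])[1::-1])))
t=np.radians(-84);x=np.array([np.cos(t),np.sin(t)]);y=np.array([-x[1],x[0]])
m=c[:2].mean(0)[:2];rel=m-s['ee_pos'][:2];print('far-end mid rel TCP in cover axes (expect .08,0)',rel@x,rel@y)
o=np.array([.516,.239]);o=np.array([.616,.239]);t=np.radians(27.5);A=np.array([[np.cos(t),-np.sin(t)],[np.sin(t),np.cos(t)]])
q=world(a,np.array([(572,122),(675,148),(545,203),(648,230)])/3+[199.6,169.6],.073)
print('pocket in feeder',((q[:,:2]-o)@A).round(4).tolist())
l=world(a,np.array([(518,236),(643,270),(505,200),(680,245)])/3+[199.6,169.6],.086)
print('lip screws/edge in feeder',((l[:,:2]-o)@A).round(4).tolist())
E
```

```text
tool y yaw -83.96880228154899 tilt [ 2.5e-03 -1.0e-04 -1.0e+00] [ 0.4631785  -0.20000733  0.01571037]
corners [[0.4367, -0.2844, 0.008], [0.5151, -0.275, 0.008], [0.4994, -0.1569, 0.008]]
len80 0.07896346181384024 cover yaw -83.14540324194424 len120 0.1191090381108898 -82.42195612125738
far-end mid rel TCP in cover axes (expect .08,0) 0.0805677207173128 0.004351508536581666
pocket in feeder [[-0.0423, 0.0592], [0.045, 0.0604], [-0.0391, -0.034], [0.0449, -0.0327]]
lip screws/edge in feeder [[-0.0478, -0.0847], [0.0514, -0.0838], [-0.0678, -0.053], [0.0724, -0.0499]]
```

```bash
python3 -m pendant '[[[0,0,0],[0,0,0],-1],[[0,0,0],[0,0,1],-1],[[0,0,0],[0,0,3],-1],[[0,0,0],[0,0,6],-1],[[0,0,0],[0,0,10],-1],[[0,0,0],[0,0,14],-1],[[0,0,0],[0,0,17],-1],[[0,0,0],[0,0,17],-1]]' 100
python3 -m pendant '[[[0,0,2],[1,3,0],-1],[[0,0,5],[2,6,0],-1],[[0,0,8],[3,9.5,0],-1],[[0,0,11],[4,13,0],-1],[[0,0,14],[5,16.5,0],-1],[[0,0,17],[6,20,0],-1],[[0,0,20],[7,23.5,0],-1],[[0,0,21.5],[7,23.5,0],-1]]'
python3 -m pendant '[[[0,0,0],[1,3,0],-1],[[0,0,0],[2,6,0],-1],[[0,0,0],[3,9.5,0],-1],[[0,0,0],[4,13,0],-1],[[0,0,0],[5,16.5,0],-1],[[0,0,0],[6,20,0],-1],[[0,0,0],[6.5,22,0],-1],[[0,0,0],[6.5,22,0],-1]]'
python3 -m pendant '[[[0,0,0],[0,0,0],-1],[[0,0,0],[0,0,0],-1]]'
python3 - <<'E'
from h import *
from scipy.spatial.transform import Rotation as R
M=R.from_quat(sensors.observe()['ee_rot']).as_matrix();print(M.round(3),np.degrees(np.arctan2(M[1,1],M[0,1])))
E
```

```text
time: 29.75
ee_pos: [0.4639, -0.2016, 0.1885]
ee_rot: [0.999, 0.052, 0.003, 0.002]
wrist_force: [1.0, 0.3, -2.0]
gripper_width: 0.0121
grip_force: 97.5
time: 30.55
ee_pos: [0.5334, 0.0397, 0.1842]
ee_rot: [0.97, 0.241, 0.001, -0.001]
wrist_force: [-0.3, -0.7, -2.1]
gripper_width: 0.0123
grip_force: 97.5
time: 31.35
ee_pos: [0.597, 0.2573, 0.1835]
ee_rot: [0.971, 0.239, -0.0, -0.001]
wrist_force: [-0.6, -0.0, -2.4]
gripper_width: 0.0124
grip_force: 97.5
time: 31.55
ee_pos: [0.5973, 0.2521, 0.1835]
ee_rot: [0.972, 0.237, -0.001, 0.001]
wrist_force: [0.3, -0.0, -3.2]
gripper_width: 0.0122
grip_force: 97.5
[[ 0.888  0.46  -0.001]
 [ 0.46  -0.888 -0.002]
 [-0.002  0.001 -1.   ]] -62.609814723053624
```

```bash
python3 -m pendant '[[[4.4,2.3,0],[0.2,0.8,0],-1],[[8.9,4.6,0],[0.25,1.6,0],-1],[[13.3,6.9,0],[0.25,1.6,0],-1],[[13.3,6.9,0],[0.25,1.6,-2],-1],[[13.3,6.9,0],[0.25,1.6,-4],-1],[[13.3,6.9,0],[0.25,1.6,-5.8],-1],[[13.3,6.9,0],[0.25,1.6,-5.8],-1],[[13.3,6.9,0],[0.25,1.6,-5.8],-1]]'
python3 - <<'E'
from h import *
from scipy.spatial.transform import Rotation as R
M=R.from_quat(sensors.observe()['ee_rot']).as_matrix();print(M.round(3))
a=grab('scene')
A=cv2.resize(a['img'][185:305,325:465],None,fx=5,fy=5,interpolation=cv2.INTER_CUBIC)
A=cv2.convertScaleAbs(A,alpha=1.5);cv2.imwrite('pics/ins1.png',A)
E
```

```text
time: 32.35
ee_pos: [0.6001, 0.2691, 0.1262]
ee_rot: [0.963, 0.235, -0.031, -0.126]
wrist_force: [-0.0, 0.3, -1.2]
gripper_width: 0.0121
grip_force: 97.7
[[ 0.888  0.445 -0.119]
 [ 0.46  -0.858  0.229]
 [-0.    -0.258 -0.966]]
```

View pics/ins1.png

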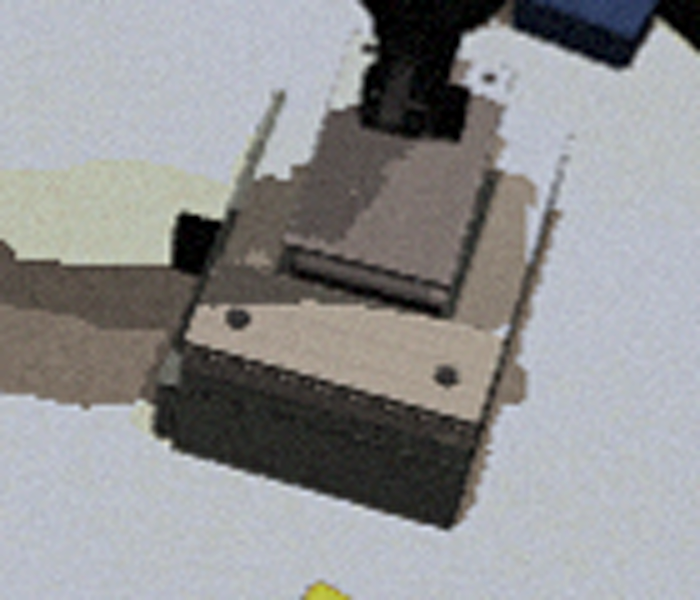

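Tilted plate's low end has its top edge from (290,243) to (452,295) in the crop, ahead of the lip; check its lateral position.

```bash
python3 - <<'E'
from h import *
a=load('scene')
o=np.array([.616,.239]);t=np.radians(27.5);A=np.array([[np.cos(t),-np.sin(t)],[np.sin(t),np.cos(t)]])
q=world(a,np.array([(290,243),(452,295)])/5+[324.6,184.6],.098);f=(q[:,:2]-o)@A
l=world(a,np.array([(180,345),(475,422)])/5+[324.6,184.6],.086);g=(l[:,:2]-o)@A
print(f.round(4).tolist(),f.mean(0),'len',np.linalg.norm(f[1]-f[0]));print('lip far edge',g.round(4).tolist(),g.mean(0))
print('tcp',(sensors.observe()['ee_pos'][:2]-o)@A)
E
```

```text
[[-0.0361, -0.042], [0.0431, -0.0466]] [ 0.00352444 -0.04432252] len 0.07933286424124426
lip far edge [[-0.0686, -0.1094], [0.0699, -0.1057]] [ 0.00063392 -0.10756042]
tcp [0.0003607 0.0344205]
```

```bash
python3 - <<'E'
from h import *
a=load('scene');g=cv2.GaussianBlur(cv2.cvtColor(a['img'],cv2.COLOR_BGR2GRAY),(0,0),.7).astype(float)
o=np.array([.616,.239]);t=np.radians(27.5);A=np.array([[np.cos(t),-np.sin(t)],[np.sin(t),np.cos(t)]])
print(g[230:252,386:416:4].astype(int).T)
cols=np.arange(385,414);P=[]
for c in cols:
    r0=184.6+(243+(c-382.6)*5*52/162*1)/5
    rr=np.arange(int(r0)-3,int(r0)+4);d=g[rr+1,c]-g[rr-1,c];k=np.argmin(d);P.append((c,rr[k],d[k]))
P=np.array(P);f=cv2.fitLine(P[:,:2].astype(np.float32),cv2.DIST_HUBER,0,.01,.01).ravel();print('slope',f[1]/f[0],f[2:],P[:,1].tolist())
e=[(x,f[3]+(x-f[2])*f[1]/f[0]) for x in (383,415)]
for z in(.098,): w=(world(a,e,z)[:,:2]-o)@A;print(w,np.degrees(np.arctan2(*(w[1]-w[0])[::-1])))
E
```

```text
[[ 53  55  63  71  60  43  47  49  37  19  15  34  49  53  68  97 107 107
  105 104 104 105]
 [ 55  57  59  67  74  63  45  49  51  37  21  17  32  50  55  69  98 106
  106 104 103 105]
 [ 60  67  70  74  76  75  62  41  47  51  40  24  17  30  48  68  98 107
  105 106 106 103]
 [ 76  75  75  77  77  76  74  62  41  46  50  40  22  13  29  57  80 101
  106 105 106 105]
 [ 77  76  76  77  77  77  78  76  62  40  45  52  44  29  13  24  61  97
  105 106 106 107]
 [ 77  76  76  78  77  77  77  76  75  64  40  44  52  44  30  13  25  65
   99 106 106 106]
 [ 77  76  75  75  76  75  75  76  75  74  63  42  45  54  47  28  13  32
   78 102 104 105]
 [ 76  77  77  77  77  77  77  79  79  77  75  64  42  45  52  45  40  40
   56  91 105 105]]
slope 0.25355315 [396.2 236.5] [234.0, 234.0, 234.0, 234.0, 235.0, 235.0, 235.0, 235.0, 236.0, 236.0, 236.0, 236.0, 237.0, 237.0, 237.0, 237.0, 238.0, 238.0, 238.0, 243.0, 239.0, 239.0, 239.0, 244.0, 244.0, 240.0, 245.0, 245.0, 241.0]
[[-0.03522967 -0.04154251]
 [ 0.04144542 -0.03973705]] 1.3488877351581587
```

Plate yaw agrees with the feeder within ~0.5°. Lower, then tuck in under the lip.

```bash
python3 -m pendant '[[[0,0,0],[0,-0.1,-0.8],-1],[[0,0,0],[0,-0.1,-1.6],-1],[[0,0,0],[0,-0.1,-2.2],-1],[[0,0,0],[0,-0.1,-2.2],-1],[[0,0,0],[0,-0.1,-2.2],-1]]'
python3 -m pendant '[[[0,0,0],[0.1,-0.2,0],-1],[[0,0,0],[0.25,-0.5,0],-1],[[0,0,0],[0.4,-0.8,0],-1],[[0,0,0],[0.55,-1.1,0],-1],[[0,0,0],[0.7,-1.4,0],-1],[[0,0,0],[0.7,-1.4,0],-1]]'
python3 -c "
from h import *
s=sensors.observe();o=np.array([.616,.239]);t=np.radians(27.5);A=np.array([[np.cos(t),-np.sin(t)],[np.sin(t),np.cos(t)]])
print('tcp',(s['ee_pos'][:2]-o)@A,s['ee_pos'][2],s['wrist_force'],s['moment'])"
```

```text
time: 32.9
ee_pos: [0.5999, 0.2693, 0.1038]
ee_rot: [0.963, 0.236, -0.031, -0.127]
wrist_force: [-1.3, -0.5, -2.1]
gripper_width: 0.0119
grip_force: 97.7
time: 33.5
ee_pos: [0.6075, 0.2543, 0.1039]
ee_rot: [0.963, 0.235, -0.031, -0.127]
wrist_force: [-0.2, -1.2, -3.0]
gripper_width: 0.0121
grip_force: 97.7
tcp [-0.00047087  0.01754852] 0.10388357341083376 [-0.1791614  -1.18107951 -2.99909416] [-0.36949876 -0.16302557  0.00835742]
```

```bash
python3 -m pendant '[[[0,0,0],[0.05,-0.15,-0.05],-1],[[0,0,0],[0.09,-0.29,-0.1],-1],[[0,0,0],[0.09,-0.29,-0.1],-1],[[-2.2,-1.1,0],[0.06,-0.23,-0.45],-1],[[-4.4,-2.3,0],[0.03,-0.17,-0.85],-1],[[-4.4,-2.3,0],[0.03,-0.17,-0.85],-1],[[-4.4,-2.3,0],[0.03,-0.17,-0.85],-1]]'
python3 -c "
from h import *
s=sensors.observe();o=np.array([.616,.239]);t=np.radians(27.5);A=np.array([[np.cos(t),-np.sin(t)],[np.sin(t),np.cos(t)]])
print('tcp',(s['ee_pos'][:2]-o)@A,s['ee_pos'][2],s['wrist_force'],s['moment'])"
```

```text
time: 34.2
ee_pos: [0.6071, 0.254, 0.0957]
ee_rot: [0.968, 0.237, -0.021, -0.085]
wrist_force: [0.3, 0.2, -1.4]
gripper_width: 0.0125
grip_force: 97.9
tcp [-0.000956    0.01740453] 0.09567140221751638 [ 0.3132641   0.16049665 -1.35551825] [-0.30482172 -0.12630649  0.00480714]
```

```bash
python3 -m pendant '[[[-2.2,-1.1,0],[0,0,-0.4],-1],[[-4.4,-2.3,0],[0,0,-0.75],-1],[[-4.4,-2.3,0],[0,0,-0.75],-1],[[-6.6,-3.4,0],[-0.04,0.08,-1.1],-1],[[-8.0,-4.1,0],[-0.06,0.12,-1.32],-1],[[-8.0,-4.1,0],[-0.06,0.12,-1.32],-1]]'
python3 -c "
from h import *
s=sensors.observe();o=np.array([.616,.239]);t=np.radians(27.5);A=np.array([[np.cos(t),-np.sin(t)],[np.sin(t),np.cos(t)]])
print('tcp',(s['ee_pos'][:2]-o)@A,s['ee_pos'][2],s['ee_rot'],s['wrist_force'],s['moment'])"
```

```text
time: 34.8
ee_pos: [0.6065, 0.2552, 0.0823]
ee_rot: [0.971, 0.238, -0.002, -0.009]
wrist_force: [-0.3, 1.1, 0.1]
gripper_width: 0.0122
grip_force: 98.7
tcp [-0.00092494  0.01877075] 0.08228479310235144 [ 0.97120599  0.23806984 -0.00248672 -0.00868879] [-0.34383435  1.09141844  0.0746578 ] [ 0.19680215  0.07687635 -0.03430316]
```

```bash
python3 -m pendant '[[[-0.5,-0.3,0],[0,0,-0.1],-1],[[-0.9,-0.5,0],[0,0,-0.18],-1],[[-0.9,-0.5,0],[0,0,-0.18],-1]]'
python3 - <<'E'
from h import *
a=grab('scene')
A=cv2.resize(a['img'][185:305,325:465],None,fx=5,fy=5,interpolation=cv2.INTER_CUBIC)
A=cv2.convertScaleAbs(A,alpha=1.5);cv2.imwrite('pics/ins2.png',A)
E
```

```text
time: 35.1
ee_pos: [0.6071, 0.2545, 0.0809]
ee_rot: [0.971, 0.237, 0.0, 0.0]
wrist_force: [-1.8, 0.1, 4.1]
gripper_width: 0.012
grip_force: 99.3
```

View pics/ins2.png

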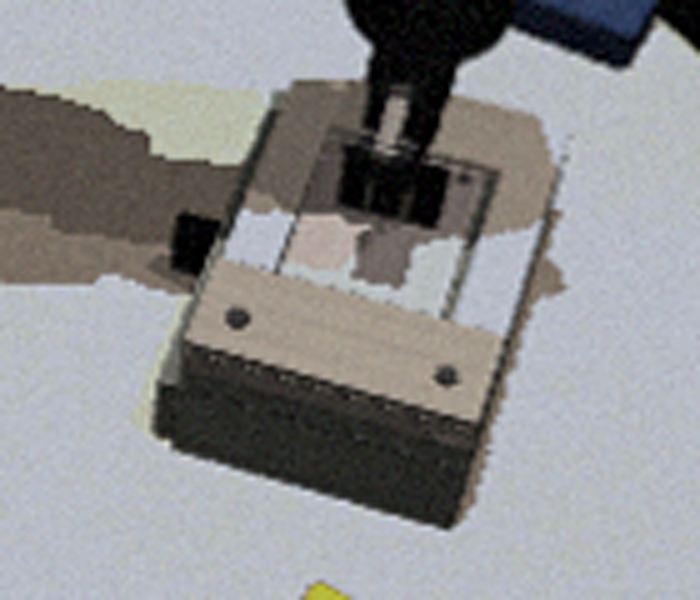

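The plate lies in the pocket, its end hidden under the lip, rims visible all round. Release and withdraw, then look.

```bash
python3 -m pendant '[[[0,0,0],[0,0,0],-0.3],[[0,0,0],[0,0,0],-0.1],[[0,0,0],[0,0,0],-0.1],[[0,0,0],[0,0,0],-0.1],[[0,0,0],[0,0,2],-0.1],[[0,0,0],[0,0,5],-0.1],[[0,0,0],[0,0,9],-0.1],[[0,0,0],[0,0,13],-0.1]]'
python3 -m pendant '[[[0,0,0],[-2,-4,2],-0.1],[[0,0,0],[-4,-8,2],-0.1],[[0,0,0],[-6,-13,2],-0.1],[[0,0,0],[-8,-18,2],-0.1],[[0,0,0],[-10,-23,2],-0.1],[[0,0,0],[-10,-28,2],-0.1],[[0,0,0],[-10,-30,2],-0.1],[[0,0,0],[-10,-30,2],-0.1]]'
python3 - <<'E'
from h import *
a=grab('scene');b=grab('top')
A=cv2.convertScaleAbs(cv2.resize(a['img'][190:300,330:450],(436,400),interpolation=cv2.INTER_CUBIC),alpha=1.5)
B=cv2.resize(b['img'][175:270,200:300],(360,342),interpolation=cv2.INTER_CUBIC)
c=np.zeros((400,800,3),np.uint8);c[:,:436]=A;c[:342,440:]=B;cv2.imwrite('pics/final.png',c)
E
```

```text
time: 35.95
ee_pos: [0.6063, 0.2546, 0.2114]
ee_rot: [0.971, 0.238, -0.001, -0.0]
wrist_force: [0.7, 0.2, 0.4]
gripper_width: 0.0382
grip_force: 0.0
time: 36.75
ee_pos: [0.506, -0.0505, 0.2302]
ee_rot: [0.972, 0.234, -0.001, 0.001]
wrist_force: [0.1, 0.3, 0.8]
gripper_width: 0.0388
grip_force: 0.0
```

View pics/final.png

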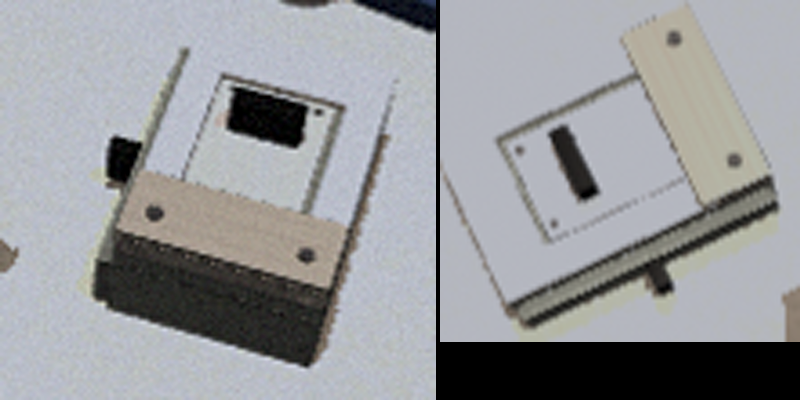

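The cover sits flat within the rims with its plain end under the lip, and the drawer is shut.

```bash
python3 -c "
from workcell import sign_off
print(sign_off())"
```

```text
the job is handed in; nothing more can be done
None
```

I've handed the job in: all four sharpeners are in the shut drawer, the cover lies flat in its pocket with its plain end under the lip, and the other things were left alone; `sign_off()` gave no verdict.

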